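# Aim the display lamp with its cross handle

## Robot

A 6-joint arm with a two-finger parallel gripper is mounted at the origin on the work surface. World frame = base frame: x ahead of the robot, y to its left, z up, the work surface at z = 0. Lengths are in mm, angles in rad, forces in N, time in s.
With the tool pointing down it reaches from about 350 to 775 mm from the base axis. Payload 7.3 kg.
Tool frame: the origin (TCP) lies at the very end of the fingers, on their centre line; the grasp point (between the pads) lies 19 mm behind it; z points along the fingers, y is the line along which they close (so a half turn about z gives the same grasp; the last joint's range is limited). The gripper opens to 92 mm and grips with 3 to 60 N. Pads are 19 mm wide; open, the fingers measure 130 mm over their backs; the gripper's body (75 mm by 190 mm) begins 47 mm behind the grasp point.
Start: joints at [-1.329, 0.342, 1.524, -0, 1.275, -0.146], TCP at [198.554, -486.026, 226.741] pointing down, gripper open.
Joint ranges: [-2.53, 2.53], [-0.77, 2.02], [0.04, 2.7], [-1, 4.14], [0.28, 2.66], [-3.11, 3.11]. Speed limits (rad/s): [2.57, 2.57, 3.14, 3.14, 3.14, 3.14].

## Interface

Orientations are given as [roll, pitch, yaw] about the fixed x, y, z axes, in that order (R = Rz(yaw) Ry(pitch) Rx(roll)).
In Python, from plant import get_obs, capture, close_job gives the robot as it stands. The module is installed in compiled form; this text tells all that it offers.
- The arm moves only by the shell command python3 -m handwheel 'ROWS'. ROWS is JSON, a list of rows, each a list of 3 entries, a list of its own where there are three numbers: the turn, a rotation vector about the tool's x, y, z in degrees, then the shift along the tool's x, y, z in m, then the opening, from 0 (shut) to 1 (fully open). A call has 1 to 12 rows; each row is the pose to reach, as a shift and turn from the pose commanded when the call began, along the tool's axes at that moment; what a row does not reach only later rows make up. A row lasts 1/10 s, in which the tool goes at most 50 mm and 8.59 degrees, less where a joint would pass 70% of its speed; a pose out of reach is approached as far as the arm can. A call with a gripper value outside its range is refused whole. The fingers move at their own pace and stop on an object; the grip force is fixed at half the most. Time passes only in rows, so rows that repeat a pose let the fingers close. It gives the time, the measured TCP pose, the force, the opening and the grip force at its end, in the units of the state.
- get_obs(): the state, without advancing time (a new reading comes with each control period).
- capture(name): name is "scene" or "top"; returns a dict with "image" (384x512x3 uint8, red, green, blue), "depth" (384x512 float32, mm along the optical axis (not along the pixel's ray), 0 where there is no reading), "fx", "fy", "cx", "cy" (pixels), "k1" (the pictures are not rectified: a ray, as slopes to the right and down, at radius r is drawn at 1 + k1 r^2 times it, then the intrinsics apply), "camera_from_world" (4x4, takes a point from world to camera coordinates). Camera axes: x right, y down, z forward; pixel columns grow to the right and rows downward; lengths in mm; the calibration is good to about 2 mm. A picture is of the moment at which its call begins.
- close_job(): hands the job in; it is judged then, once.
The state is a dict: "time": time; "joint_positions": joint angles; "dq": joint speeds; "tau": joint torques, N m; "tool_pos": TCP position; "tcp_rot": TCP orientation; "contact_force": force on the tool from outside, world axes, zero at the start; "moment": the same for the moment, N m; "grip_width": finger opening in mm; "finger_force": force on a finger pad.
Only numpy, scipy, OpenCV 4.12 (cv2) and the standard library are available. Lean on these libraries where they do the work, as an engineer would, in place of code of your own. Each camera call takes 0.05 s, during which the arm holds its last target. There are 200 camera calls.

## Task

The display lamp on the shelf is out of aim. Turn its metal cross handle a little at a time (pushing an arm of the cross with closed fingers is enough) until the lamp's pointer points at the middle of the tall pointed cone, not at the low flat disc, then let go and leave it at rest. Move the lamp only through the handle: do not touch the lamp, its pointer, the cone or the disc, and leave the decanter, tumbler, coaster and box where they stand.

Things in the scene. Friction and masses are not known exactly. Their poses are not given: they have to be found in the camera images.
- lamp_base: Fixed white base of the lamp on the shelf. Origin on the shelf surface, straight below the axis of the cross handle; its z is up. Gear housing 130 x 150 mm and 45 mm high round the origin (under the handle); flat foot plate 20 mm high under the lamp, from x = -80 to 200 mm and y = 75 to 315 mm in this frame. The lamp's turning axis is vertical at (0, 190) mm in this frame; at its mid setting the pointer looks along +x of this frame.
- handle_hub (a point): Centre of the cross handle, on its vertical turning axis, 85 mm above the shelf; turns with the handle. Four straight dark steel arms lie along this point's x, y, -x and -y axes: each 16 mm wide, 24 mm high (73 to 97 mm above the shelf), from the round hub (36 mm diameter, top 104 mm above the shelf) out to 66 mm from the axis. 28 mm free below the arms, open gaps between them.
- handle (a joint): Angle of the cross handle, rad, growing anticlockwise seen from above; 0 with the arms along the base's x and y; stops at +-2.1. Stays where it is left; needs about 0.1 N m to turn (about 2 to 3 N at 48 mm from the axis). Geared to the lamp: the lamp turns the opposite way by one third of the handle's angle.
- lamp: Lamp head with its pointer, turning about a vertical axis. Origin on that axis, 28 mm above the shelf; x runs along the pointer, z is up. White barrel 64 mm diameter, 85 mm long, centred about 88 mm above the origin (top 148 mm above the shelf). Dark flat steel pointer, 10 mm wide, ending in a point 122 mm from the axis. Driven only by the handle; not to be touched.
- pointer_tip (a point): Point of the lamp's pointer, 122 mm from the lamp's axis, 38 mm above the shelf.
- cone: The mark to aim at: fixed dark steel pointed cone, 30 mm wide, 55 mm tall, standing on the foot plate in front of the pointer to its left or right. Origin at the centre of its underside, 20 mm above the shelf.
- disc: The other mark, not wanted: fixed dark steel flat round disc, 34 mm wide, 12 mm tall, on the other side on the foot plate. Origin at the centre of its underside.
- decanter: Loose empty glass decanter, 104 mm wide, 220 mm tall; origin at the centre of its underside. Bystander.
- coaster: Loose round silicone coaster, 96 mm wide, 6 mm thick, under the tumbler; origin at the centre of its underside. Bystander.
- tumbler: Loose clear acrylic tumbler, 76 mm wide, 100 mm tall, on the coaster; origin at the centre of its underside. Bystander.
- box: Loose hinged wooden box with a brass catch, shut, 114 x 164 mm, 74 mm tall; origin at the centre of its underside. Bystander.

How it is judged (in metres and radians):
At the end, for the whole second after the job is handed in: The line of the lamp's pointer passes within 7 mm of the cone's axis, the handle is at rest (under 0.05 rad/s), and decanter, tumbler, coaster and box are within 20 mm of where they started (y of cone in the frame of lamp between -0.007 and 0.007 m and x of cone in the frame of lamp above 0.1 m and velocity of joint handle between -0.05 and 0.05 rad/s and distance of each of decanter, tumbler, coaster, box from where it was at the start of the episode below 0.02 m); the robot touches nothing.
It fails at once if the lamp head or its pointer is touched (over 1 N) (contact force between lamp and anything else above 1 N).
It fails at once if the cone or the disc is touched (over 1 N) (contact force between any of cone, disc and anything else above 1 N).
It fails at once if the decanter, tumbler, coaster or box is moved more than 20 mm (distance of any of decanter, tumbler, coaster, box from where it was at the start of the episode above 0.02 m).
It also fails if it takes over 51 s, if anything falls off the work surface, if the arm or the gripper's body presses on something with over 40 N, if the wrist force passes 120 N, or if a joint passes its speed limit or range.

## Working session

There is one attempt and no reset: what is moved stays moved. The work goes in short steps, Python scripts to look and compute and a shell command to move; the robot and the scene stay as the last step left them, time stands still between calls to the robot, and variables do not carry over. Pictures are saved under pics/ and viewed, at most 10 in all, crops included, and the job is handed in when it is done.

```bash
mkdir -p pics
cat > h.py <<'E'
import numpy as np,cv2
from plant import get_obs,capture
def cap(n):
    c=capture(n); np.savez(f'{n}.npz',**c); return c
def pix2w(c,u,v,z=None,d=None):
    # undistort; intersect with plane z or use depth
    K=np.array([[c['fx'],0,c['cx']],[0,c['fy'],c['cy']],[0,0,1.]])
    p=cv2.undistortPoints(np.array([[[u,v]]],float),K,np.array([float(c['k1']),0,0,0]))[0,0]
    T=np.linalg.inv(c['camera_from_world']); r=T[:3,:3]@np.array([p[0],p[1],1]); o=T[:3,3]
    s=(z-o[2])/r[2] if z is not None else (d if d else c['depth'][int(round(v)),int(round(u))])
    return o+s*r
def w2pix(c,P):
    q=c['camera_from_world']@np.append(P,1); a=q[:2]/q[2]; a=a*(1+c['k1']*(a@a))
    return a*[c['fx'],c['fy']]+[c['cx'],c['cy']]
E
python3 - <<'E'
from h import *
ims=[]
for n in('top','scene'):
    c=cap(n); cv2.imwrite(f'pics/{n}0.png',cv2.resize(c['image'][:,:,::-1],(768,576),interpolation=cv2.INTER_CUBIC))
    print(n,np.linalg.inv(c['camera_from_world']).round(2),c['fx'],c['k1'])
o=get_obs();print(o['time'],o['tool_pos'],o['tcp_rot'],o['grip_width'])
E
```

```text
top [[ 1.00000e-02 -9.90000e-01  1.50000e-01  3.93010e+02]
 [-1.00000e+00 -1.00000e-02 -0.00000e+00  4.15000e+01]
 [ 0.00000e+00 -1.50000e-01 -9.90000e-01  1.34103e+03]
 [ 0.00000e+00  0.00000e+00  0.00000e+00  1.00000e+00]] 493.8613805761793 -0.2090416719010826
scene [[ 3.4000e-01  8.0000e-01 -4.9000e-01  1.1028e+03]
 [ 9.4000e-01 -2.9000e-01  1.8000e-01 -1.4420e+02]
 [-0.0000e+00 -5.3000e-01 -8.5000e-01  9.7205e+02]
 [ 0.0000e+00  0.0000e+00  0.0000e+00  1.0000e+00]] 427.2856417025856 -0.041454618352780304
0.1 [ 198.45396002 -485.66353183  226.12075134] [-3.14024891e+00 -1.88453893e-04  3.87782143e-01] 91.9192424107629
```

View pics/top0.png

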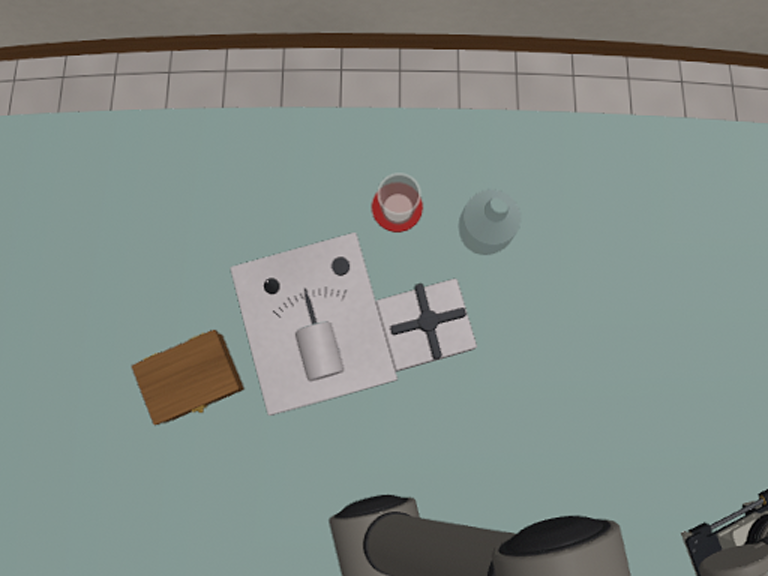

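View pics/scene0.png

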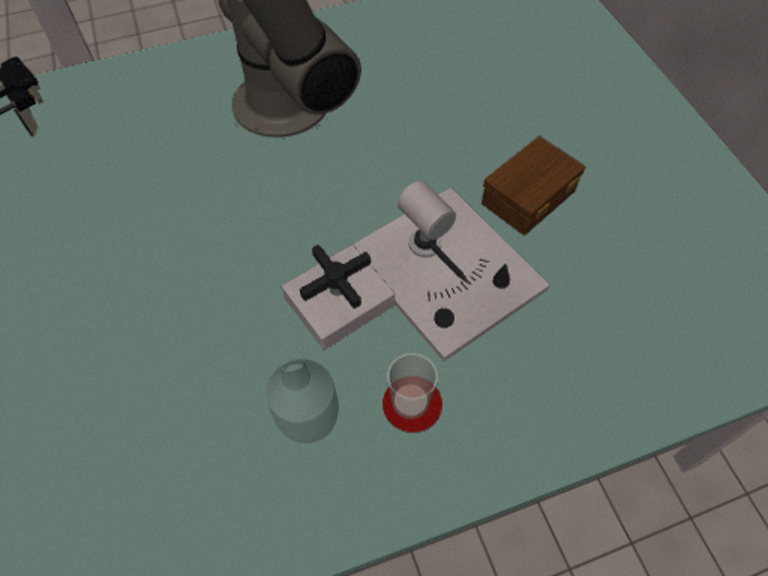

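The top picture (768x576 view) shows the hub at (428,320), the foot plate corners at (231,267), (356,233), (397,380) and (269,415), the pointer tip at (306,290), the cone at (271,286) and the disc at (341,266). The cone is to the left of the pointer, so the lamp must turn anticlockwise and the handle clockwise. The scene view agrees: tall cone at (502,277), flat disc at (444,318).

```bash
cat >> h.py <<'E'
def load(n): return {k:v for k,v in np.load(f'{n}.npz').items()}
def base_fit(c):
    px=np.array([(231,267),(356,233),(397,380),(269,415)])/1.5
    W=np.array([pix2w(c,*p,z=20)[:2] for p in px]); B=np.array([(200,315),(200,75),(-80,75),(-80,315)],float)
    b=B-B.mean(0);w=W-W.mean(0); th=np.arctan2((b[:,0]*w[:,1]-b[:,1]*w[:,0]).sum(),(b*w).sum())
    R=np.array([[np.cos(th),-np.sin(th)],[np.sin(th),np.cos(th)]]); t=W.mean(0)-R@B.mean(0)
    return R,t,th,W-(B@R.T+t)
E
python3 - <<'E'
from h import *
c=load('top'); R,t,th,res=base_fit(c); s=load('scene')
print('base',t,np.degrees(th),'res',res.round(1).tolist())
ib=lambda p:R.T@(p[:2]-t)
print('hub',pix2w(c,428/1.5,320/1.5,z=104))
A=[pix2w(c,u/1.5,v/1.5,z=97) for u,v in((420,285),(465,312),(436,357),(391,329))]
for a in A: 
    b=ib(a); print('arm',a.round(),b.round(),np.degrees(np.arctan2(b[1],b[0])).round(1))
L=R@[0,190]+t; print('lamp axis',L)
for n,cc,u,v,z in(('tip',c,306,290,38),('cone',c,271,286,47),('disc',c,341,266,32),('tipS',s,466,281,38),('coneapexS',s,507,264,75),('discS',s,444,317,32),('hubS',s,336,270,104)):
    p=pix2w(cc,u/1.5,v/1.5,z=z); d=p[:2]-L; print(n,p.round(),'base',ib(p).round(),'r',np.hypot(*d).round(1),'ang',np.degrees(np.arctan2(d[1],d[0])-th).round(1))
E
```

```text
base [530.56206036 -34.44337457] 16.12246296991853 res [[-0.5, -1.4], [-2.0, 1.1], [0.6, 2.0], [2.0, -1.7]]
hub [531.83179819 -32.42214225 104.        ]
arm [592. -19.  97.] [64. -2.] -2.2
arm [547. -96.  97.] [ -1. -63.] -91.3
arm [470. -46.  97.] [-61.   5.] 175.1
arm [517.  30.  97.] [ 5. 65.] 86.0
lamp axis [477.80071182 148.08399351]
tip [591. 181.  38.] base [118. 190.] r 117.7 ang 0.2
cone [596. 243.  47.] base [140. 248.] r 151.5 ang 22.6
disc [636. 120.  32.] base [144. 119.] r 160.7 ang -26.3
tipS [588. 181.  38.] base [115. 191.] r 115.3 ang 0.7
coneapexS [601. 247.  75.] base [146. 251.] r 158.2 ang 22.7
discS [638. 120.  32.] base [146. 119.] r 162.7 ang -26.0
hubS [533. -31. 104.] base [3. 2.] r 187.8 ang -89.0
```

```bash
cat >> h.py <<'E'
def rel(target,yaw_deg):
    from scipy.spatial.transform import Rotation as Ro
    o=get_obs(); R=Ro.from_euler('xyz',o['tcp_rot']); d=R.inv().apply(np.array(target)-o['tool_pos'])
    r=(R.inv()*Ro.from_euler('xyz',[180,0,yaw_deg],degrees=True)).as_rotvec(degrees=True)
    return r.round(1).tolist(),(d/1000).round(4).tolist()
E
python3 - <<'E'
from h import *
c=load('top')
print('dec neck',pix2w(c,498/1.5,205/1.5,z=220),'base ctr',pix2w(c,487/1.5,235/1.5,z=0))
print(rel([571,-76,200],-6))
E
```

```text
dec neck [ 701.27933778 -135.85302979  220.        ] base ctr [ 703.55795703 -148.80452545    0.        ]
([-0.1, 0.0, 28.2], [0.4998, -0.2383, 0.0265])
```

```bash
python3 -m handwheel '[[[0,0,28],[0.5,-0.238,0.0],0],[[0,0,28],[0.5,-0.238,0.0],0],[[0,0,28],[0.5,-0.238,0.0],0],[[0,0,28],[0.5,-0.238,0.0],0],[[0,0,28],[0.5,-0.238,0.0],0],[[0,0,28],[0.5,-0.238,0.0],0],[[0,0,28],[0.5,-0.238,0.0],0],[[0,0,28],[0.5,-0.238,0.0],0],[[0,0,28],[0.5,-0.238,0.0],0],[[0,0,28],[0.5,-0.238,0.0],0],[[0,0,28],[0.5,-0.238,0.0],0],[[0,0,28],[0.5,-0.238,0.0],0]]'
```

```text
time: 1.3
tool_pos: [573.4, -72.8, 225.9]
tcp_rot: [-3.14, 0.0, -0.097]
contact_force: [1.0, -1.2, 0.2]
grip_width: 1.7
finger_force: 0.0
```

```bash
python3 -m handwheel '[[[0,0,0],[0,0.002,0.04],0],[[0,0,0],[0,0.002,0.08],0],[[0,0,0],[0,0.002,0.11],0],[[0,0,0],[0,0.002,0.11],0],[[0,0,0],[0,0.002,0.11],0]]'
python3 - <<'E'
from h import *
c=cap('scene'); cv2.imwrite('pics/s1.png',cv2.resize(c['image'][120:300,150:390,::-1],(720,540),interpolation=cv2.INTER_CUBIC))
print(w2pix(c,get_obs()['tool_pos']))
E
```

```text
time: 1.8
tool_pos: [571.2, -79.0, 117.1]
tcp_rot: [3.142, 0.001, -0.101]
contact_force: [-0.5, -0.5, 0.6]
grip_width: 0.5
finger_force: 0.0
[209.11415385 195.54307395]
```

View pics/s1.png

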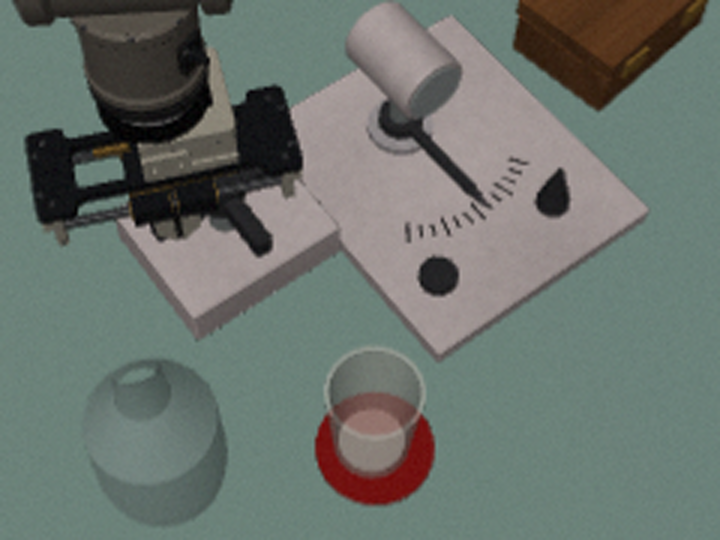

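The fingertips, at crop (177,230), sit in the gap beside the +x arm, whose end is at (260,240). The pointer is unchanged, at mid scale. I'll lower into the gap and work out the arc.

```bash
python3 -m handwheel '[[[0,0,0],[0,-0.002,0.02],0],[[0,0,0],[0,-0.002,0.037],0],[[0,0,0],[0,-0.002,0.037],0],[[0,0,0],[0,-0.002,0.037],0]]'
cat >> h.py <<'E'
def arc(phis,hub=(531.5,-33),z=80):
    o=get_obs(); p=o['tool_pos'][:2]-np.array(hub); y0=np.degrees(o['tcp_rot'][2])
    for f in phis:
        a=np.radians(f); q=np.array([[np.cos(a),-np.sin(a)],[np.sin(a),np.cos(a)]])@p+hub
        print(f,rel([*q,z],y0+f))
E
python3 -c "
from h import *
arc(range(-4,-52,-4))"
```

```text
time: 2.25
tool_pos: [572.4, -77.0, 81.5]
tcp_rot: [3.141, -0.003, -0.101]
contact_force: [0.0, 0.2, 0.2]
grip_width: 0.4
finger_force: 0.0
-4 ([0.0, -0.2, 4.0], [-0.0029, 0.0031, 0.0015])
-8 ([0.0, -0.2, 8.0], [-0.006, 0.0059, 0.0015])
-12 ([0.0, -0.2, 12.0], [-0.0092, 0.0085, 0.0015])
-16 ([0.0, -0.2, 16.0], [-0.0127, 0.0109, 0.0015])
-20 ([0.0, -0.2, 20.0], [-0.0163, 0.013, 0.0015])
-24 ([-0.0, -0.2, 24.0], [-0.02, 0.0149, 0.0015])
-28 ([-0.0, -0.2, 28.0], [-0.0239, 0.0165, 0.0015])
-32 ([-0.0, -0.2, 32.0], [-0.0279, 0.0179, 0.0015])
-36 ([-0.0, -0.2, 36.0], [-0.032, 0.0189, 0.0015])
-40 ([-0.0, -0.2, 40.0], [-0.0361, 0.0197, 0.0014])
-44 ([-0.0, -0.2, 44.0], [-0.0402, 0.0202, 0.0014])
-48 ([-0.0, -0.2, 48.0], [-0.0444, 0.0204, 0.0014])
```

```bash
python3 -m handwheel '[[[0,0,4],[-0.003,0.003,0.001],0],[[0,0,8],[-0.006,0.006,0.001],0],[[0,0,12],[-0.009,0.0085,0.001],0],[[0,0,16],[-0.0125,0.011,0.001],0],[[0,0,20],[-0.016,0.013,0.001],0],[[0,0,24],[-0.02,0.015,0.001],0],[[0,0,28],[-0.024,0.0165,0.001],0],[[0,0,32],[-0.028,0.018,0.001],0],[[0,0,36],[-0.032,0.019,0.001],0],[[0,0,40],[-0.036,0.0197,0.001],0],[[0,0,44],[-0.04,0.02,0.001],0],[[0,0,48],[-0.0445,0.0205,0.001],0]]'
python3 - <<'E'
from h import *
c=cap('scene'); cv2.imwrite('pics/s2.png',cv2.resize(c['image'][120:300,150:390,::-1],(720,540),interpolation=cv2.INTER_CUBIC))
arc([-3,-6,-9,-12,-15,-18,-21,-24])
E
```

```text
time: 3.45
tool_pos: [526.9, -93.8, 81.1]
tcp_rot: [-3.139, -0.005, -0.941]
contact_force: [1.8, -2.9, 0.6]
grip_width: 0.1
finger_force: 1.3
-3 ([-0.1, -0.2, 3.0], [-0.0022, 0.0023, 0.0009])
-6 ([-0.1, -0.2, 6.0], [-0.0044, 0.0046, 0.0009])
-9 ([-0.1, -0.2, 9.0], [-0.0068, 0.0067, 0.0008])
-12 ([-0.1, -0.2, 12.0], [-0.0093, 0.0087, 0.0008])
-15 ([-0.1, -0.2, 15.0], [-0.0119, 0.0105, 0.0008])
-18 ([-0.2, -0.2, 18.0], [-0.0146, 0.0122, 0.0008])
-21 ([-0.2, -0.2, 21.0], [-0.0174, 0.0138, 0.0008])
-24 ([-0.2, -0.2, 24.0], [-0.0202, 0.0152, 0.0008])
```

View pics/s2.png

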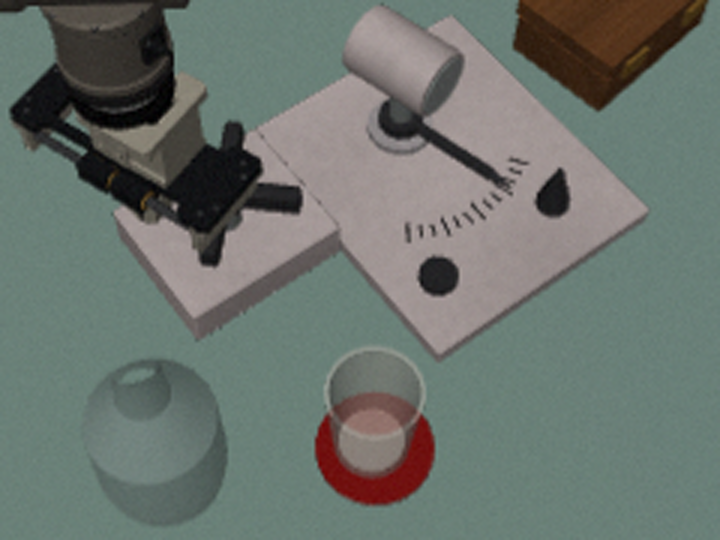

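The pointer has moved towards the cone: tip at crop (508,185), pointer root about (430,130), cone apex (564,168) and underside about (552,203).

Run:
```python
from h import *
s=load('scene');c=cap('top');R,t,th,_=base_fit(c); L=R@[0,190]+t
P=lambda u,v,z:pix2w(s,150+u/3,120+v/3,z=z)[:2]
az=lambda d:np.degrees(np.arctan2(d[1],d[0])-th).round(1)
a,b=P(430,130,38),P(508,185,38); 
ap=P(564,168,75); ba=P(552,203,20)
print('axis',L,'line az',az(b-a),'tip az',az(b-L),np.hypot(*(b-L)),'cone apex',ap,az(ap-L),'base',ba,az(ba-L))
cv2.imwrite('pics/t2.png',cv2.resize(c['image'][150:290,145:332,::-1],None,fx=4,fy=4,interpolation=cv2.INTER_CUBIC))
```

```text
axis [477.80071182 148.08399351] line az 12.0 tip az 15.0 119.18849419956638 cone apex [600.96726262 247.30836109] 22.7 base [600.29616979 245.30778898] 22.3
```

View pics/t2.png

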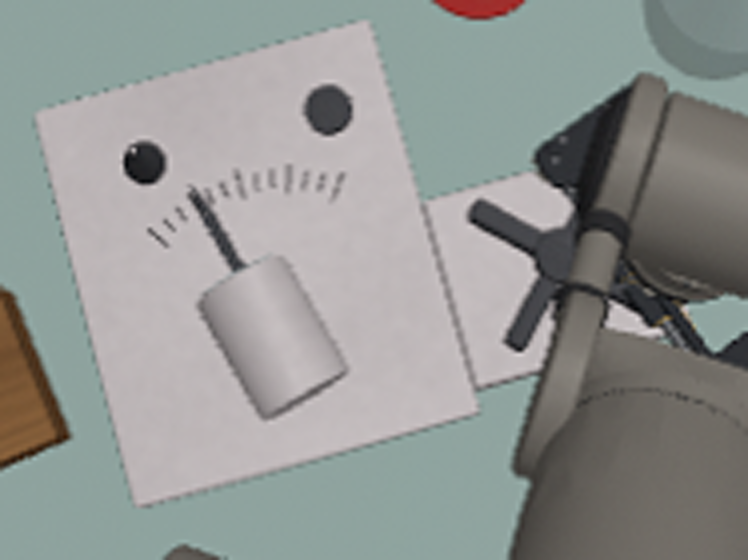

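Top crop: tip (193,188), cone centre (144,162). About 8° of lamp turn is left, or 23° of handle. I'll do 18° of it and measure again.

```bash
python3 -m handwheel '[[[0,0,3],[-0.002,0.0025,0],0],[[0,0,6],[-0.0045,0.0045,0],0],[[0,0,9],[-0.007,0.0065,0],0],[[0,0,12],[-0.0095,0.0085,0],0],[[0,0,15],[-0.012,0.0105,0],0],[[0,0,18],[-0.0145,0.012,0],0],[[0,0,18],[-0.0145,0.012,0],0]]'
python3 - <<'E'
from h import *
s=cap('scene');c=cap('top')
a=cv2.resize(s['image'][145:205,270:350,::-1],(800,600),interpolation=cv2.INTER_CUBIC)
b=cv2.resize(c['image'][170:230,170:250,::-1],(800,600),interpolation=cv2.INTER_CUBIC)
cv2.imwrite('pics/c3.png',cv2.resize(np.vstack([a,b]),(400,600),interpolation=cv2.INTER_AREA))
arc([-2,-4,-6,-8])
E
```

```text
time: 4.25
tool_pos: [507.7, -88.5, 80.1]
tcp_rot: [-3.14, -0.002, -1.252]
contact_force: [0.5, -2.0, 0.6]
grip_width: 0.3
finger_force: 0.8
-2 ([-0.1, -0.1, 2.0], [-0.0014, 0.0015, -0.0003])
-4 ([-0.1, -0.1, 4.0], [-0.0029, 0.003, -0.0003])
-6 ([-0.1, -0.1, 6.0], [-0.0044, 0.0045, -0.0003])
-8 ([-0.1, -0.1, 8.0], [-0.006, 0.0059, -0.0003])
```

View pics/c3.png

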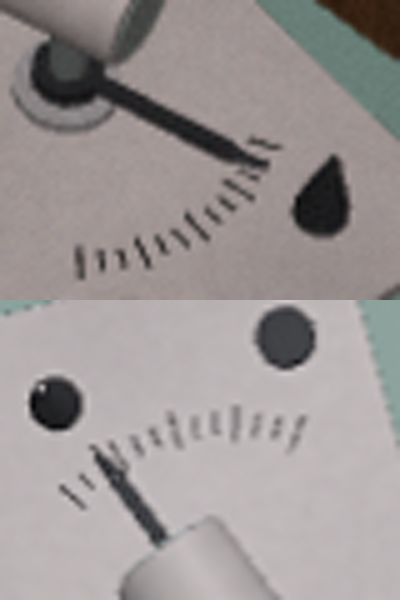

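Scene half: tip (268,162), shaft (115,87) to (225,148), cone apex (335,157), underside centre about (321,209). Top half: tip (96,450), shaft root (160,541), cone (54,404).

Run:
```python
from h import *
s=load('scene');c=load('top');R,t,th,_=base_fit(c); L=R@[0,190]+t
S=lambda u,v,z:pix2w(s,270+u/5-.4,145+v/5-.4,z=z)[:2]
T=lambda u,v,z:pix2w(c,170+u/5-.4,170+(v-300)/5-.4,z=z)[:2]
az=lambda d:np.degrees(np.arctan2(d[1],d[0])-th).round(1)
for n,a,b,cs in(('S',S(115,87,38),S(268,162,38),[S(335,157,75),S(321,209,20)]),('T',T(160,541,38),T(96,450,38),[T(54,404,z) for z in(20,40)])):
    print(n,'tip az',az(b-L),np.hypot(*(b-L)),'shaft az',az(b-a))
    for k in cs:
        u=(b-a)/np.hypot(*(b-a)); v=(b-L)/np.hypot(*(b-L)); print('  cone',k.round(1),az(k-L),'offset from shaft line',(u[0]*(k-a)[1]-u[1]*(k-a)[0]).round(1),'from axis-tip line',(v[0]*(k-L)[1]-v[1]*(k-L)[0]).round(1))
```

```text
S tip az 23.9 120.1779518013503 shaft az 22.2
  cone [599.8 244. ] 22.1 offset from shaft line -4.0 from axis-tip line -5.0
  cone [596.5 246.5] 23.5 offset from shaft line 0.0 from axis-tip line -1.0
T tip az 21.4 120.60104757031179 shaft az 20.2
  cone [601.  247.8] 22.9 offset from shaft line 4.9 from axis-tip line 4.1
  cone [597.8 244.7] 22.7 offset from shaft line 4.2 from axis-tip line 3.5
```

```bash
cat > m.py <<'E'
from h import *
from scipy.optimize import minimize
def measure(n,c,L,th):
    g=cv2.cvtColor(c['image'],cv2.COLOR_RGB2GRAY); az=lambda d:np.degrees(np.arctan2(d[1],d[0])-th)
    m=(g<95).astype(np.uint8); nl,lab,st,cen=cv2.connectedComponentsWithStats(m)
    # cone: blob nearest expected; fit hull of model to blob mask by IoU-like cost
    e=w2pix(c,[599,246,35]); k=min(range(1,nl),key=lambda i:np.hypot(*(cen[i]-e)) if st[i,4]>20 else 1e9)
    def cost(p):
        t=np.linspace(0,2*np.pi,40); pts=[w2pix(c,[p[0]+15*np.cos(a),p[1]+15*np.sin(a),20]) for a in t]+[w2pix(c,[*p,75])]
        h=cv2.convexHull((np.array(pts)*160).round().astype(np.float32)/16)  # 10x
        x0,y0,w,hh=st[k,:4]; x0-=4;y0-=4;w+=8;hh+=8
        M=np.zeros((hh*10,w*10),np.uint8); cv2.fillConvexPoly(M,(h-[(x0-.5)*10,(y0-.5)*10]).round().astype(np.int32),1)
        f=cv2.resize(M.astype(np.float32),(w,hh),interpolation=cv2.INTER_AREA); return ((f-(lab[y0:y0+hh,x0:x0+w]==k))**2).sum()
    r=minimize(cost,[599,246],method='Nelder-Mead',options=dict(initial_simplex=[[599,246],[605,246],[599,252]])); C=r.x
    # pointer: dark pixels at z=38 within 70..118 mm of axis, az 5..32; weights by darkness
    ys,xs=np.nonzero(g<115); W=np.array([pix2w(c,x,y,z=38)[:2] for x,y in zip(xs,ys) if abs(x-e[0])<70 and abs(y-e[1])<70])
    d=W-L; rr=np.hypot(*d.T); 
    P=W[(rr>60)&(rr<95)&(abs(az(d.T)-22)<14)]
    for _ in range(3):
        vx,vy,x,y=cv2.fitLine(P.astype(np.float32),cv2.DIST_HUBER,0,.01,.01).ravel(); u=np.array([vx,vy]); u*=np.sign(u[0])
        P=P[abs(u[0]*(P-[x,y])[:,1]-u[1]*(P-[x,y])[:,0])<8]
    off=lambda q:u[0]*(q[1]-y)-u[1]*(q[0]-x)
    print(n,'cone',C.round(1),'cost',round(r.fun,1),'of',st[k,4],'az',az(C-L).round(1),'| shaft n',len(P),'az',az(u).round(1),'axis off',off(L).round(1),'cone off',off(C).round(1))
    m0=P.mean(0)-L; v=m0/np.hypot(*m0); print('   via axis: az',az(m0).round(1),'cone off',(v[0]*(C-L)[1]-v[1]*(C-L)[0]).round(1))
c=load('top');R,t,th,_=base_fit(c); L=R@[0,190]+t
for n in('scene','top'): measure(n,load(n),L,th)
E
python3 m.py
```

```text
scene cone [597.  245.9] cost 7.6 of 131 az 23.3 | shaft n 58 az 22.0 axis off 1.7 cone off 5.1
   via axis: az 21.2 cone off 5.6
top cone [601.  247.3] cost 7.1 of 83 az 22.7 | shaft n 42 az 20.7 axis off -1.1 cone off 4.6
   via axis: az 21.6 cone off 3.3
```

Both views put the cone about 4.6 mm to the left of the pointer line, which is about 5° more of handle.

```bash
python3 -m handwheel '[[[0,0,2],[-0.0015,0.0015,0],0],[[0,0,4],[-0.003,0.003,0],0],[[0,0,5],[-0.0037,0.0037,0],0],[[0,0,5],[-0.0037,0.0037,0],0]]'
python3 - <<'E'
from h import *
cap('scene');cap('top')
arc([6,12])
E
python3 m.py
```

```text
time: 4.75
tool_pos: [502.6, -85.5, 79.0]
tcp_rot: [-3.141, -0.0, -1.339]
contact_force: [1.0, -1.1, 1.6]
grip_width: 0.4
finger_force: 0.7
6 ([-0.0, -0.0, -6.0], [0.004, -0.0049, -0.0011])
12 ([-0.0, -0.0, -12.0], [0.0074, -0.0101, -0.0011])
scene cone [597.1 245.9] cost 9.4 of 133 az 23.2 | shaft n 61 az 22.5 axis off -1.6 cone off 0.3
   via axis: az 23.6 cone off -1.1
top cone [601.  247.3] cost 7.1 of 83 az 22.7 | shaft n 44 az 22.3 axis off -1.7 cone off -0.4
   via axis: az 23.5 cone off -2.2
```

Centred to within about 1–2 mm in both views. I'll back off along the arc, lift, and check.

```bash
python3 -m handwheel '[[[0,0,-3],[0.002,-0.0025,0],0],[[0,0,-6],[0.004,-0.005,0],0],[[0,0,-9],[0.006,-0.0075,0],0],[[0,0,-9],[0.006,-0.0075,0],0],[[0,0,-9],[0.006,-0.0075,-0.04],0],[[0,0,-9],[0.006,-0.0075,-0.08],0],[[0,0,-9],[0.006,-0.0075,-0.12],0],[[0,0,-9],[0.006,-0.0075,-0.15],0],[[0,0,-9],[0.006,-0.0075,-0.15],0],[[0,0,-9],[0.006,-0.0075,-0.15],0]]'
python3 - <<'E'
from h import *
s=cap('scene');cap('top')
cv2.imwrite('pics/s4.png',cv2.resize(s['image'][100:300,150:390,::-1],(720,600),interpolation=cv2.INTER_CUBIC))
E
python3 m.py
```

```text
time: 5.85
tool_pos: [510.6, -89.5, 228.7]
tcp_rot: [-3.141, -0.0, -1.184]
contact_force: [-0.1, 1.2, -0.9]
grip_width: 0.5
finger_force: 0.0
scene cone [597.2 246.1] cost 8.5 of 132 az 23.2 | shaft n 62 az 21.4 axis off -3.3 cone off 1.6
   via axis: az 23.7 cone off -1.3
top cone [601.  247.3] cost 7.1 of 83 az 22.7 | shaft n 41 az 20.9 axis off -3.2 cone off 1.8
   via axis: az 23.3 cone off -1.6
```

View pics/s4.png

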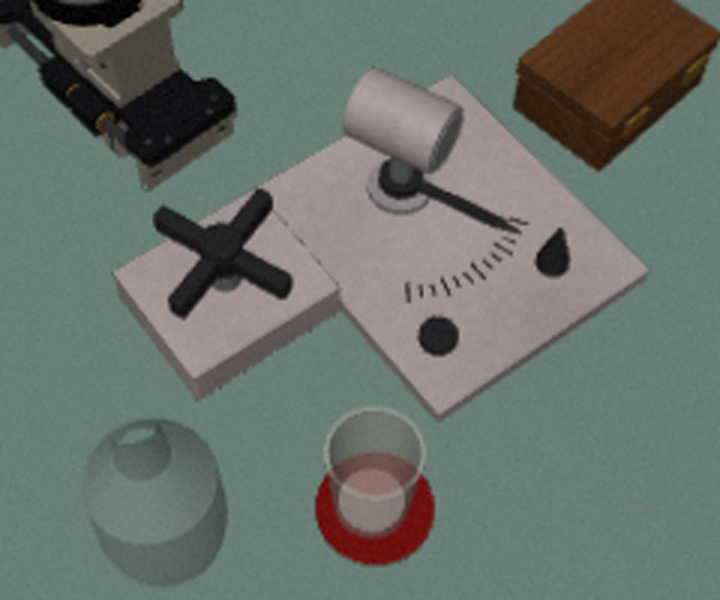

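The gripper is clear of the cross and the bystanders stand where they were. The pointer tip (518,230) lines up with the cone's foot (552,262).

```bash
python3 -c "
from plant import close_job;print(close_job())"
```

```text
the job is handed in; nothing more can be done
None
```

The lamp's pointer now points at the middle of the tall cone, within about 2 mm of its axis by both cameras; the handle is released, nothing else was visibly disturbed, and the job is handed in (no verdict was returned).

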